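# Make up the dating kit and the dusting kit for the next shift

### The arm

A 6-joint arm with a two-finger parallel gripper is mounted at the origin on a cart in front of the work surface, level with it; the furniture and walls round the work are solid. World frame = base frame: x ahead of the robot, y to its left, z up, the work surface at z = 0. Lengths are in m, angles in rad, forces in N, time in s.
With the tool pointing down it reaches from about 0.25 to 0.725 m from the base axis. Payload 9.7 kg.
Tool frame: the origin (TCP) lies between the finger pads; the fingertips stand 11 mm ahead of it and the grasp point (between the pads) lies 8 mm behind it; z points along the fingers, y is the line along which they close (so a half turn about z gives the same grasp; the last joint's range is limited). The gripper opens to 85 mm and grips with 20 to 120 N. Pads are 22 mm wide; open, the fingers measure 114 mm over their backs; the gripper's body (76 mm by 85 mm) begins 54 mm behind the grasp point. The pads swing forward as they close: fully open they stand 13 mm farther back than shut.
Start: joints at [1.122, 0.087, 0.176, 1.66, 0, 1.571], TCP at [0.239, 0.496, 0.242] pointing down, gripper open.
Joint ranges: [-3.13, 3.13], [-0.85, 1.81], [-1.15, 1.24], [-2.2, 2.28], [-1.44, 1.52], [-3.14, 3.14]. Speed limits (rad/s): [2.22, 2.22, 2.57, 3.14, 3.14, 3.14].

### API

Orientations are given as [roll, pitch, yaw] about the fixed x, y, z axes, in that order (R = Rz(yaw) Ry(pitch) Rx(roll)).
In Python, from bench import env gives the robot as it stands.
- The arm moves only by the shell command python3 -m creep 'ROWS' [OPENING]. ROWS is JSON, a list of rows, each a list of 6 numbers: the shift along the world's x, y, z each as a share of 100 mm, from -1 to 1, then the turn, a rotation vector about the world's x, y, z each as a share of 180 degrees, from -1 to 1. In form: [[dx, dy, dz, wx, wy, wz], ...]. A call has 1 to 20 rows; each row is the pose to reach, as a shift and turn from the pose commanded when the call began, turning the shorter way round; what a row does not reach only later rows make up. A row lasts 1/10 s, in which the tool goes at most 50 mm and 8.59 degrees, less where a joint would pass 70% of its speed; a pose out of reach is approached as far as the arm can. A call with a number of a shift or a turn outside -1 to 1 is refused whole. A call with a gripper value outside its range is refused whole. OPENING is the opening, from 0 (shut) to 1 (fully open), set as the call begins (- or left out, the last holds). The fingers move at their own pace and stop on an object; the grip force is fixed at half the most. Time passes only in rows, so rows that repeat a pose let the fingers close. It gives the time, the measured TCP pose, the force, the opening and the grip force at its end, in the units of the state.
- env.sense(): the state, without advancing time (a new reading comes with each control period).
- env.grab_frame(name): name is "scene" or "top" or "wrist"; returns (picture, depth): 420x560x3 uint8, red, green, blue; 420x560 float32, m along the optical axis (not along the pixel's ray), 0 where there is no reading.
- env.camera_params(name): a dict with "fx", "fy", "cx", "cy" (pixels), "rvec" (rotation vector, rad) and "tvec" (3), from world to camera coordinates, as OpenCV has them; the wrist camera has in their place "hand_eye" (4x4, takes a point from camera to tool coordinates, whose origin is the TCP and whose axes are the flange's). Camera axes: x right, y down, z forward; pixel columns grow to the right and rows downward; lengths in m; the calibration is good to about 2 mm. A picture is of the moment at which its call begins: read the wrist's pose just before it. camera_params takes no time and is no camera call.
- env.hand_in(): hands the job in; it is judged then, once.
Trained networks look in the newest picture that a camera, given by its name, has taken for a name from the list of things; names that differ only in an ending like _2 or _b are one class to them, and where a whole thing is asked for, a point or a joint stands for the part that bears it (a point fixed in the world has none). Each returns a list of dicts, best first, with "p" (0 to 1); they miss things now and then, are a little off and sometimes report something else, mostly with a low value. They report only what shows in the picture. A call takes as long as a camera call. They do not tell look-alikes from the thing itself.
- env.boxes_of(camera, name): "at" ([column, row] in pixels, amid what is visible of it).
The state is a dict: "time": time; "joints": joint angles; "qvel": joint speeds; "joint_torque": joint torques, N m; "ee_pos": TCP position; "tcp_rot": TCP orientation; "ft_force": force on the tool from outside, world axes, zero at the start; "wrist_torque": the same for the moment, N m; "width": finger opening in m; "gripper_force": force on a finger pad.
Only numpy, scipy, OpenCV 4.12 (cv2) and the standard library are available. Lean on these libraries where they do the work, as an engineer would, in place of code of your own. Each camera call takes 0.05 s, during which the arm holds its last target. There are 200 camera calls.

### The job

Make up the two station kits in their moulded trays, each thing lying or standing fully down in the well shaped for it: the dating tray gets the date stamp, the marker pen and the tally counter, the dusting tray gets the sugar dredger and the probe thermometer. Keep the filled dredger upright all the time, and leave the loose wafer roll between the trays where it is.

Things in the scene. Friction and masses are not known exactly. Their poses are not given: they have to be found in the camera images.
- dating_tray: Pale grey fixed tray 152 (x) x 222 (y) x 14 mm, origin under its centre; the one with a rectangular well. Floors of wells at z 5 mm, 9 mm deep. In its frame (mm): pen trough 33x151 along y at (-33,0), crossed by a finger scoop (x -71..1, y -22..22); stamp well 56 (x) x 72 (y) at (34,-60); round counter well, 62 across, at (34,35), with a 30 wide bay to y=88 for the counter's ring.
- dusting_tray: Tray like the other in size, frame, material and depth; the one with a big round well, 83 mm across, at (28,-45): for the dredger. Thermometer well along y at x=-33: head part 40 (x) x 86 (y) at (-33,61), crossed by a finger scoop (x -71..5, y 39..83), then a 24 wide probe channel to y=-105. The thermometer's origin belongs at (-33,0), head to +y.
- date_stamp: Date stamp standing upright, black open frame with a green cap, 40 (x) x 56 (y) x 80 mm, 0.11 kg; origin at the centre of its underside, z up. Grip the cap (40 x 56, z 54..80, it does not move) across x. In its well its y goes along the tray's y, either way round.
- marker_mid (a point): Middle of the marker pen's axis, 8 mm above what it lies on; y along the pen. White pen with a red cap, 135 mm long, 17 mm thick, 10 g; may roll. (A second pen, at the far left end of the table, is not meant.) In its well it lies along the tray's y, either way round.
- tally_counter: Tally counter: grey drum 44 mm across, 25 high, 0.07 kg, wire ring on one side. Origin on the underside; in its frame (mm) the drum's axis is at (-5,-12), the ring reaches to y=33, a thumb lever to x=27 at y=-12. Grip the drum diagonally (45 degrees between x and y), clear of both. In its well the ring lies in the bay: y along the tray's +y, origin at (39,47) of the tray.
- sugar_dredger: Sugar dredger standing upright: steel cylinder 67 mm across (70 at its domed, perforated top), 116 mm high, 0.25 to 0.4 kg; origin at the centre of its underside, z up. Grip the cylinder from above, fingers 40 to 90 mm over its foot.
- probe_thermometer: Probe thermometer lying flat, 194 mm long along y: white head 26 (x) x 72 (y) x 17 mm centred at y=+61, thin steel probe from there to y=-97; 0.06 kg, all in the head; origin at mid-length on the underside. Grip the head across x.
- wafer_roll: Loose rolled wafer between the trays, straw-coloured tube lying along x, 130 mm long, 38 mm thick; origin under its middle. Light; not part of a kit: stays where it is.
There are look-alikes about, which are no part of the job. What is shaped like the sugar_dredger but orange is not meant.

How it is judged:
At the end, for the whole second after the job is handed in: All five stay in their own wells: stamp, dredger, pen within 12 mm, counter, thermometer within 14 mm in the tray's x and y, 4 mm in height; all but the pen upright to 0.12 rad and at rest; pen and thermometer turned under 0.2, stamp 0.35, counter 0.5 rad (x of date_stamp in the frame of dating_tray between 0.022 and 0.046 m and y of date_stamp in the frame of dating_tray between -0.072 and -0.048 m and z of date_stamp in the frame of dating_tray between 0.001 and 0.009 m and angle between each of date_stamp, tally_counter, sugar_dredger, probe_thermometer's own z axis and vertical below 0.12 rad and angle between the y axis of date_stamp and the y axis of dating_tray, either way round below 0.35 rad and x of tally_counter in the frame of dating_tray between 0.025 and 0.053 m and y of tally_counter in the frame of dating_tray between 0.033 and 0.061 m and z of tally_counter in the frame of dating_tray between 0.001 and 0.009 m and angle between the y axis of tally_counter and the y axis of dating_tray, either way round below 0.5 rad and x of marker_mid in the frame of dating_tray between -0.045 and -0.021 m and y of marker_mid in the frame of dating_tray between -0.012 and 0.012 m and z of marker_mid in the frame of dating_tray between 0.009 and 0.017 m and angle between the y axis of marker_mid and the y axis of dating_tray, either way round below 0.2 rad and x of sugar_dredger in the frame of dusting_tray between 0.016 and 0.04 m and y of sugar_dredger in the frame of dusting_tray between -0.057 and -0.033 m and z of sugar_dredger in the frame of dusting_tray between 0.001 and 0.009 m and x of probe_thermometer in the frame of dusting_tray between -0.047 and -0.019 m and y of probe_thermometer in the frame of dusting_tray between -0.014 and 0.014 m and z of probe_thermometer in the frame of dusting_tray between 0.001 and 0.009 m and angle between the y axis of probe_thermometer and the y axis of dusting_tray, either way round below 0.2 rad and linear speed of each of date_stamp, tally_counter, sugar_dredger, probe_thermometer below 0.01 m/s); the robot touches nothing.
It fails at once if the sugar dredger is tipped by more than 0.6 rad (angle between sugar_dredger's own z axis and vertical above 0.6 rad).
It fails at once if the loose wafer roll is moved more than 25 mm (distance of wafer_roll from where it was at the start of the episode above 0.025 m).
It also fails if it takes over 128 s, if anything falls off the work surface, if the arm or the gripper's body presses on something with over 40 N, if the wrist force passes 120 N, or if a joint passes its speed limit or range.

## Working session

There is one attempt and no reset: what is moved stays moved. The work goes in short steps, Python scripts to look and compute and a shell command to move; the robot and the scene stay as the last step left them, time stands still between calls to the robot, and variables do not carry over. Pictures are saved under pics/ and viewed, at most 14 in all, crops included, and the job is handed in when it is done.

```bash
ls; mkdir -p pics
cat > h.py <<'E'
import numpy as np, cv2
from scipy.spatial.transform import Rotation as R
from bench import env
def cam(name):
    s=env.sense(); im,d=env.grab_frame(name); p=env.camera_params(name)
    if 'hand_eye' in p:
        T=np.eye(4);T[:3,:3]=R.from_euler('xyz',s['tcp_rot']).as_matrix() if len(s['tcp_rot'])==3 else R.from_quat(s['tcp_rot']).as_matrix()
        T[:3,3]=s['ee_pos'];T=T@np.array(p['hand_eye'])
    else:
        W=np.eye(4);W[:3,:3]=cv2.Rodrigues(np.array(p['rvec'],float))[0];W[:3,3]=np.ravel(p['tvec']);T=np.linalg.inv(W)
    return im,d,p,T
def cloud(d,p,T):
    v,u=np.mgrid[:d.shape[0],:d.shape[1]]
    P=np.stack([(u-p['cx'])/p['fx']*d,(v-p['cy'])/p['fy']*d,d],-1)
    W=P@T[:3,:3].T+T[:3,3]; W[d<=0]=np.nan
    return W
def save(n,im): cv2.imwrite('pics/'+n+'.png',im[:,:,::-1])
E
python3 - <<'E'
from h import *
print(env.sense())
for c in ('top','scene'):
    im,d,p,T=cam(c); save(c,im); W=cloud(d,p,T); np.savez(c+'.npz',im=im,W=W)
    print(c,T[:3,3])
    for n in ['dating_tray','dusting_tray','date_stamp','marker_mid','tally_counter','sugar_dredger','probe_thermometer','wafer_roll']:
        for b in env.boxes_of(c,n)[:3]:
            u,v=map(int,b['at']); print(n,b['at'],round(b['p'],2),W[min(v,419),min(u,559)].round(3))
E
```

```text
pics
{'time': 0.0, 'joints': array([1.12201585e+00, 8.74956228e-02, 1.75100291e-01, 1.65977968e+00,
       8.47308340e-06, 1.57077367e+00]), 'qvel': array([ 0.0007899 , -0.0004779 ,  0.00120573, -0.00071351,  0.00096828,
       -0.00125042]), 'joint_torque': array([ 6.71462954e-05, -5.20375943e+01,  4.64816666e+01,  1.59639685e-02,
        1.21993157e-04, -1.16045865e-05]), 'ee_pos': array([0.23853167, 0.49534488, 0.24154614]), 'tcp_rot': array([-3.14021397e+00, -8.50431382e-06,  2.69283482e+00]), 'ft_force': array([0.38501789, 0.73129942, 0.25005937]), 'wrist_torque': array([ 0.05564313, -0.05880798,  0.01082597]), 'gripper_force': 0.0, 'width': 0.08549528764295417}
top [ 0.4080841  -0.10235222  1.42708497]
dating_tray [258.6, 185.6] 0.72 [ 0.628 -0.019  0.008]
dating_tray [395.0, 258.9] 0.42 [ 0.409 -0.396  0.022]
dating_tray [352.6, 254.2] 0.24 [ 0.423 -0.266  0.111]
dusting_tray [141.6, 248.5] 0.58 [0.459 0.317 0.011]
date_stamp [307.4, 254.8] 0.69 [ 0.427 -0.15   0.075]
marker_mid [251.6, 247.4] 0.64 [0.452 0.005 0.014]
marker_mid [306.3, 255.1] 0.6 [ 0.424 -0.147  0.078]
tally_
[... 166 characters left out ...]
robe_thermometer [144.0, 248.5] 0.22 [0.458 0.308 0.013]
wafer_roll [204.4, 210.7] 0.65 [0.559 0.132 0.035]
scene [-0.0584787  -1.07176466  0.93677433]
dating_tray [301.8, 195.3] 0.68 [ 0.613 -0.038  0.005]
dusting_tray [207.4, 155.6] 0.94 [0.461 0.295 0.009]
date_stamp [262.4, 227.6] 0.59 [ 0.412 -0.171  0.066]
marker_mid [245.5, 203.6] 0.63 [0.448 0.    0.014]
tally_counter [306.2, 300.4] 0.65 [ 0.396 -0.406  0.028]
sugar_dredger [372.8, 317.2] 0.97 [ 0.452 -0.565  0.099]
sugar_dredger [280.4, 250.3] 0.83 [ 0.393 -0.294  0.095]
sugar_dredger [259.4, 225.9] 0.6 [ 0.41  -0.158  0.064]
probe_thermometer [250.4, 146.3] 0.66 [0.605 0.269 0.012]
wafer_roll [254.4, 168.7] 0.82 [0.546 0.128 0.027]
```

```bash
python3 -c "
import cv2
a=cv2.imread('pics/top.png');cv2.imwrite('pics/topc.png',cv2.resize(a[120:320,60:500],(792,360),interpolation=cv2.INTER_CUBIC))"
```

```text
(no output)
```

View pics/topc.png

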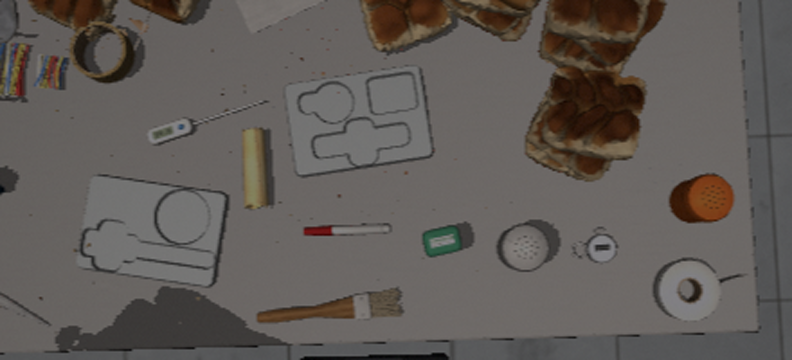

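View pics/scene.png

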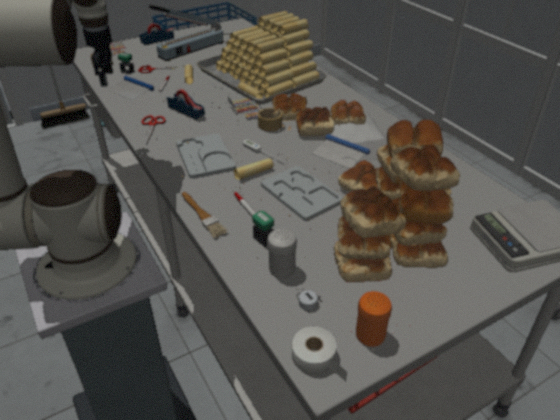

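Top crop: the dating tray is at (360,120), with its trough towards the robot and the stamp well on the right. The dusting tray is at (152,230), with the thermometer well towards the robot and the head end on the left. The thermometer is at (170,130), roll (255,167), pen (347,230), stamp (441,240), steel dredger (524,246) and counter (601,247). The orange dredger is a look-alike.

Run:
```python
from h import *
z=np.load('top.npz');W=z['W'];im=z['im'];Z=W[...,2]
p=env.camera_params('top');print(p['fx'],p['cx'],p['cy'])
print('table z',np.nanmedian(Z[235:243,215:225]),np.nanstd(Z[235:243,215:225]))
def seg(name,u0,v0,u1,v1,lo,hi,rect=True,show=True):
    u0,v0,u1,v1=[int(a/1.8+b) for a,b in zip((u0,v0,u1,v1),(60,120,60,120))]
    m=np.zeros(Z.shape,np.uint8);m[v0:v1,u0:u1]=((Z>lo)&(Z<hi))[v0:v1,u0:u1]
    n,l,s,c=cv2.connectedComponentsWithStats(m);k=1+s[1:,4].argmax();m=l==k
    P=W[m];(cx,cy),(a,b),an=cv2.minAreaRect(P[:,:2].astype(np.float32))
    q=P[:,:2]-P[:,:2].mean(0);e=np.linalg.svd(q,full_matrices=0)[2][0]
    print(name,m.sum(),'rect',np.round((cx,cy,a,b,an),3),'mean',P.mean(0).round(4),'zmax',P[:,2].max().round(3),'axis deg',np.degrees(np.arctan2(e[1],e[0])).round(1))
seg('dating',275,55,445,185,.0065,.03)
seg('dusting',65,165,240,295,.0065,.03)
seg('stamp',410,215,470,265,.06,.1)
seg('pen',295,215,400,245,.007,.03)
seg('dredger',490,210,565,280,.09,.13)
seg('counter',575,220,625,275,.015,.04)
seg('thermohead',140,110,200,150,.008,.03)
seg('roll',235,115,275,215,.015,.05)
# thermometer probe colour extents unseen in depth
```

```text
501.39756889719746 281.0489878082715 220.55031981427257
table z -0.0013050646525578635 0.002954645382805227
dating 2460 rect [ 0.625 -0.023  0.154  0.223  7.779] mean [ 0.6212 -0.019   0.0129] zmax 0.023 axis deg 95.1
dusting 2572 rect [ 0.46   0.309  0.226  0.151 79.996] mean [0.465  0.3073 0.0128] zmax 0.024 axis deg -112.9
stamp 296 rect [ 0.428 -0.146  0.04   0.055 11.165] mean [ 0.4281 -0.1461  0.0785] zmax 0.086 axis deg 100.9
pen 235 rect [4.5000e-01 1.0000e-03 1.3300e-01 1.4000e-02 8.8542e+01] mean [0.4507 0.0021 0.0136] zmax 0.022 axis deg -89.6
dredger 565 rect [ 4.1500e-01 -2.6500e-01  6.8000e-02  6.9000e-02  8.8097e+01] mean [ 0.4145 -0.2645  0.1095] zmax 0.12 axis deg -170.4
counter 200 rect [ 4.1000e-01 -3.9500e-01  4.2000e-02  4.2000e-02  8.8388e+01] mean [ 0.4097 -0.3942  0.0241] zmax 0.032 axis deg 47.5
thermohead 226 rect [ 0.616  0.275  0.028  0.076 14.55 ] mean [0.6152 0.2763 0.0161] zmax 0.027 axis deg 106.0
roll 557 rect [0.552 0.142 0.127 0.037 2.107] mean [0.5518 0.1399 0.0309] zmax 0.042 axis deg -178.3
```

```bash
M="python3 -m creep"
$M '[[0.47,-0.28,0,0,0,-0.034],[0.94,-0.55,0,0,0,-0.067],[0.94,-0.55,0,0,0,-0.067]]' 0.7
$M '[[0.47,-0.28,0,0,0,-0.034],[0.94,-0.55,0,0,0,-0.067],[0.94,-0.55,0,0,0,-0.067]]'
$M '[[0.47,-0.28,0,0,0,-0.034],[0.94,-0.55,0,0,0,-0.067],[0.94,-0.55,0,0,0,-0.067]]'
$M '[[0.47,-0.28,0,0,0,-0.034],[0.94,-0.55,0,0,0,-0.067],[0.94,-0.55,0,0,0,-0.067],[0.94,-0.55,0,0,0,-0.067]]'
python3 - <<'E'
from h import *
im,d,p,T=cam('wrist');save('w1',im);W=cloud(d,p,T);np.savez('w1.npz',im=im,W=W)
print(T.round(3),(d>0).mean())
s=env.sense();print(s['ee_pos'],s['tcp_rot'],s['joints'],s['width'])
for b in env.boxes_of('wrist','probe_thermometer'):print(b,W[int(b['at'][1]),int(b['at'][0])])
E
```

```text
time: 1.2
ee_pos: [0.3357, 0.4385, 0.2422]
tcp_rot: [3.142, 0.001, 2.476]
ft_force: [-1.3, 0.0, 0.8]
width: 0.0598
gripper_force: 0.0
time: 1.5
ee_pos: [0.4298, 0.3833, 0.2419]
tcp_rot: [-3.142, 0.001, 2.265]
ft_force: [-0.1, 0.5, 0.1]
width: 0.0595
gripper_force: 0.0
time: 1.8
ee_pos: [0.5235, 0.3284, 0.2414]
tcp_rot: [-3.141, 0.001, 2.056]
ft_force: [-0.1, 0.6, -0.7]
width: 0.0598
gripper_force: 0.0
time: 2.2
ee_pos: [0.6152, 0.2751, 0.2413]
tcp_rot: [-3.14, -0.0, 1.851]
ft_force: [-0.1, 0.4, -0.3]
width: 0.0594
gripper_force: 0.0
[[ 0.961  0.266  0.071  0.597]
 [ 0.275 -0.928 -0.252  0.339]
 [-0.001  0.262 -0.965  0.372]
 [ 0.     0.     0.     1.   ]] 0.9958588435374149
[0.6142517  0.27599388 0.24183112] [-3.14053477e+00 -3.35824622e-04  1.85220064e+00] [4.22090349e-01 4.07572335e-01 5.59976333e-01 1.72420067e+00
 4.80845468e-04 1.71148195e+00] 0.059440751910718535
{'at': [275.7, 182.7], 'p': 0.9} [0.61368804 0.27613391 0.01592635]
```

View pics/w1.png

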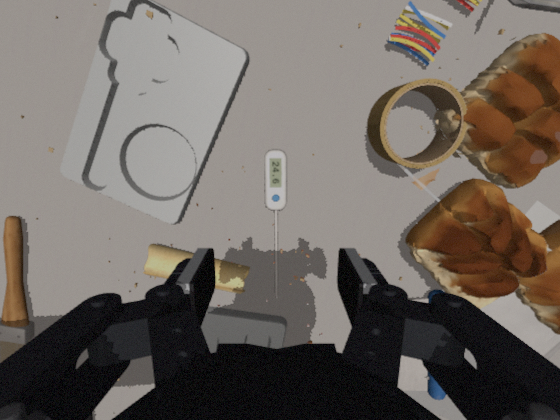

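```bash
cat >> h.py <<'E'
def blob(W,c,r,lo,hi):
    m=((W[...,2]>lo)&(W[...,2]<hi)&(np.hypot(W[...,0]-c[0],W[...,1]-c[1])<r)).astype(np.uint8)
    n,l,s,_=cv2.connectedComponentsWithStats(m);m=l==1+s[1:,4].argmax();P=W[m]
    print(m.sum(),'rect',np.round(cv2.minAreaRect(P[:,:2].astype(np.float32))[0]+cv2.minAreaRect(P[:,:2].astype(np.float32))[1],4),round(cv2.minAreaRect(P[:,:2].astype(np.float32))[2],1),'mean',P.mean(0).round(4));return m
E
python3 - <<'E'
from h import *
W=np.load('w1.npz')['W']
blob(W,(.614,.276),.05,.009,.03)
blob(W,(.552,.14),.09,.02,.05)
blob(W,(.46,.309),.14,.008,.03)
E
```

```text
1275 rect [0.6149 0.2697 0.0248 0.0867] 16.4 mean [0.6129 0.2778 0.0161]
911 rect [0.5132 0.1428 0.0535 0.0349] 1.0 mean [0.5089 0.1478 0.0306]
15421 rect [0.4575 0.3079 0.2198 0.1494] 80.0 mean [0.4659 0.3175 0.013 ]
```

The thermometer head is at (275,180) and lies along the hand's long axis. The roll is at (195,268) and well clear, so I'm going down to grip.

```bash
M="python3 -m creep"
$M '[[-0.01,0.01,-0.5,0,0,0],[-0.01,0.01,-1,0,0,0]]' 0.45 | grep -E "ee_pos|width"
$M '[[0,0,-0.5,0,0,0],[0,0,-0.9,0,0,0]]' | grep -E ee_pos
$M '[[0,0,-0.15,0,0,0],[0,0,-0.2,0,0,0],[0,0,-0.25,0,0,0],[0,0,-0.3,0,0,0],[0,0,-0.35,0,0,0],[0,0,-0.35,0,0,0]]'
python3 - <<'E'
from h import *
im,d,p,T=cam('wrist');save('w2',im)
E
```

```text
ee_pos: [0.613, 0.2786, 0.1436]
width: 0.0383
ee_pos: [0.6112, 0.2779, 0.0502]
time: 3.3
ee_pos: [0.6138, 0.2766, 0.0175]
tcp_rot: [3.141, -0.0, 1.851]
ft_force: [0.2, -0.3, -0.3]
width: 0.0386
gripper_force: 0.0
```

View pics/w2.png

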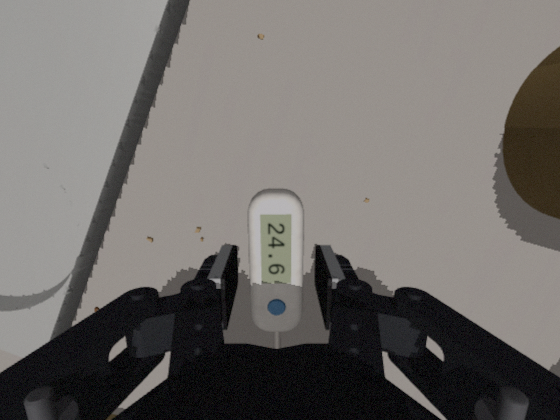

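The fingers straddle the head, which spans rows 190–330, but the pads look biased towards the probe end. I'm checking this in numbers.

Run:
```python
from h import *
im,d,p,T=cam('wrist');W=cloud(d,p,T)
s=env.sense();print(s['ee_pos'])
c=np.linalg.inv(T)@np.r_[s['ee_pos'][:2],.013,1];print('tcp px',c[:2]/c[2]*[p['fx'],p['fy']]+[p['cx'],p['cy']])
for v in (195,220,250,280,300,325): print(v,W[v,277].round(4))
```

```text
[0.61385117 0.27653977 0.01773796]
tcp px [275.73910392 267.52826735]
195 [0.6045 0.3113 0.0143]
220 [0.6074 0.3011 0.0176]
250 [0.6116 0.2867 0.0161]
280 [0.6155 0.2729 0.0179]
300 [0.6185 0.2624 0.0173]
325 [0.6226 0.2484 0.0164]
```

```bash
M="python3 -m creep"
$M '[[0,0.02,-0.03,0,0,0],[0,0.02,-0.03,0,0,0]]' 
$M '[[0,0,0,0,0,0],[0,0,0,0,0,0],[0,0,0,0,0,0],[0,0,0,0,0,0],[0,0,0,0,0,0]]' 0.15
$M '[[0,0,0.3,0,0,0],[0,0,0.8,0,0,0],[0,0,1,0,0,0],[0,0,1,0,0,0]]'
python3 - <<'E'
from h import *
im,d,p,T=cam('wrist');W=cloud(d,p,T)
s=env.sense();print(s['ee_pos'])
save('w3',im)
E
```

```text
time: 3.6
ee_pos: [0.6136, 0.2787, 0.0141]
tcp_rot: [-3.141, -0.0, 1.851]
ft_force: [-1.4, -0.2, 0.6]
width: 0.0385
gripper_force: 0.0
time: 4.1
ee_pos: [0.6138, 0.2786, 0.0145]
tcp_rot: [3.141, -0.0, 1.851]
ft_force: [0.5, 0.0, 2.2]
width: 0.0238
gripper_force: 60.5
time: 4.5
ee_pos: [0.6151, 0.2792, 0.1185]
tcp_rot: [3.136, -0.001, 1.851]
ft_force: [0.6, 0.5, -0.6]
width: 0.0239
gripper_force: 60.2
[0.6142833  0.27881316 0.1157538 ]
```

View pics/w3.png

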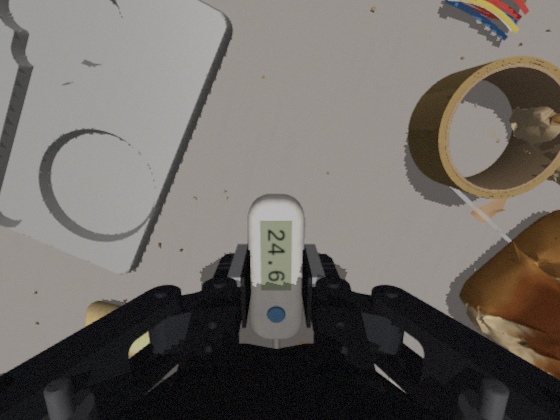

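The thermometer is held level and centred. Next I carry it over the dusting tray and measure the tray from close by.

```bash
M="python3 -m creep"
$M '[[-0.44,0.23,0,0,0,-0.036],[-0.885,0.475,0,0,0,-0.072],[-0.885,0.475,0,0,0,-0.072]]' |grep ee_pos
$M '[[-0.44,0.23,0,0,0,-0.036],[-0.885,0.475,0,0,0,-0.072],[-0.885,0.475,0,0,0,-0.072],[-0.885,0.475,0,0,0,-0.072]]'
python3 - <<'E'
from h import *
im,d,p,T=cam('wrist');W=cloud(d,p,T);np.savez('w4.npz',im=im,W=W)
s=env.sense();print(s['ee_pos'],s['tcp_rot'])
save('w4',im)
t=cam('top');save('top4',t[0]);np.savez('top4.npz',im=t[0],W=cloud(*t[1:]))
E
```

```text
ee_pos: [0.5203, 0.3276, 0.1121]
time: 5.25
ee_pos: [0.4356, 0.3737, 0.113]
tcp_rot: [-3.141, 0.002, 1.402]
ft_force: [-0.6, -0.6, 0.2]
width: 0.0238
gripper_force: 60.2
[0.43647391 0.37326165 0.11312205] [-3.14090181e+00  1.34293710e-03  1.40049643e+00]
```

View pics/w4.png

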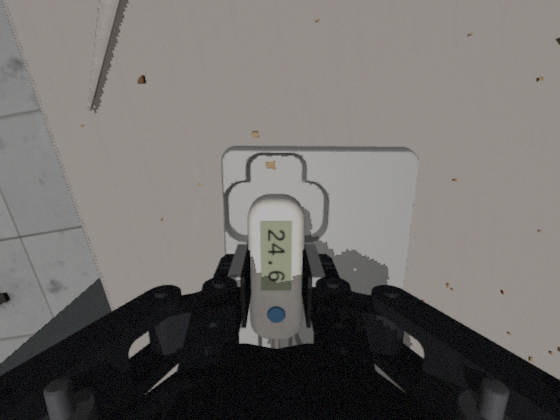

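The tray's far end is at row ~149, between columns 222 and 417. The head well runs from column 248 to 305 with its end at row ~153, and the scoop from 226 to 328. I'm turning those into the tray frame.

Run:
```python
from h import *
z=np.load('w4.npz');W=z['W']
im,d,p,T=cam('wrist')
def at(u,v,h):
    r=T[:3,:3]@[(u-p['cx'])/p['fx'],(v-p['cy'])/p['fy'],1];k=(h-T[2,3])/r[2];return (T[:3,3]+k*r)[:2]
a=np.radians(-10);Rm=np.array([[np.cos(a),-np.sin(a)],[np.sin(a),np.cos(a)]])
for c in ([.459,.308],):
  for n,q in dict(L=(222,165),TL=(260,148),TR=(380,149),Rr=(416,170),welltop=(276,153),wl=(248,175),wr=(305,175),sl=(226,210),sr=(328,210)).items():
    print(n,(Rm.T@(at(*q,.014)-c)*1000).round(1))
print(np.nanmedian(W[160:240,340:400,2]))
```

```text
L [-73.1  97.3]
TL [-44.7 109.8]
TR [ 43.5 109.2]
Rr [71.8 93.8]
welltop [-32.9 106.2]
wl [-53.9  89.8]
wr [-11.1  89.9]
sl [-71.6  62.5]
sr [ 7.4 62.6]
0.01338529625522536
```

The tray estimate of (0.459, 0.308) at −10° holds within 1–2 mm, so I'm lowering and releasing.

```bash
M="python3 -m creep"
$M '[[0,0.01,-0.4,0,0,0],[0,0.01,-0.7,0,0,0],[0,0.01,-0.8,0,0,0],[0,0.01,-0.86,0,0,0],[0,0.01,-0.9,0,0,0],[0,0.01,-0.92,0,0,0],[0,0.01,-0.92,0,0,0]]'
$M '[[0,0,0,0,0,0],[0,0,0,0,0,0],[0,0,0,0,0,0]]' 0.42
$M '[[0,0,0.2,0,0,0],[0,0,0.6,0,0,0],[0,0,1,0,0,0],[0,0,1,0,0,0]]'
python3 - <<'E'
from h import *
im,d,p,T=cam('wrist');W=cloud(d,p,T)
save('w5',im)
def at(u,v,h):
    r=T[:3,:3]@[(u-p['cx'])/p['fx'],(v-p['cy'])/p['fy'],1];k=(h-T[2,3])/r[2];return (T[:3,3]+k*r)[:2]
m=blob(W,(.437,.374),.045,.017,.04)
E
```

```text
time: 6.1
ee_pos: [0.4371, 0.3748, 0.0232]
tcp_rot: [3.141, -0.001, 1.398]
ft_force: [0.2, -0.1, 0.0]
width: 0.0239
gripper_force: 60.2
time: 6.4
ee_pos: [0.4368, 0.3747, 0.0228]
tcp_rot: [3.141, -0.001, 1.399]
ft_force: [-0.3, 0.5, -0.2]
width: 0.0359
gripper_force: 0.0
time: 6.8
ee_pos: [0.4385, 0.3762, 0.1286]
tcp_rot: [3.136, -0.007, 1.399]
ft_force: [0.1, 0.6, -0.4]
width: 0.0355
gripper_force: 0.0
2580 rect [0.4371 0.3741 0.0715 0.0258] 79.3 mean [0.4371 0.3757 0.0212]
```

View pics/w5.png

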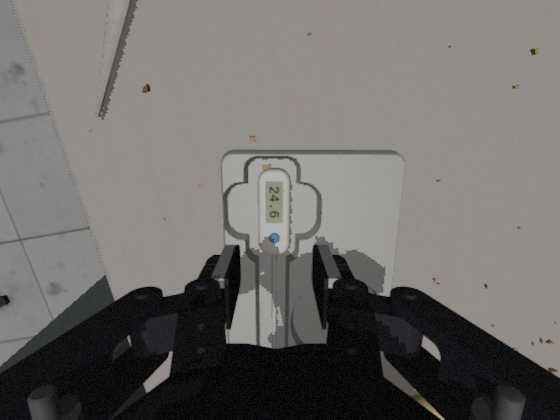

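The thermometer lies fully in its well: the head top is at 21–22 mm and the head at (274,210) is inside the outline. Next is the pen.

```bash
M="python3 -m creep"
$M '[[0.03,-0.45,0,0,0,0.015],[0.03,-0.93,0,0,0,0.015],[0.03,-0.93,0,0,0,0.015]]' |grep ee_pos
$M '[[0.03,-0.45,0,0,0,0.015],[0.03,-0.93,0,0,0,0.015],[0.03,-0.93,0,0,0,0.015]]' |grep ee_pos
$M '[[0.03,-0.45,0,0,0,0.015],[0.03,-0.93,0,0,0,0.015],[0.03,-0.93,0,0,0,0.015]]' |grep ee_pos
$M '[[0.04,-0.45,0,0,0,0.01],[0.04,-0.93,0,0,0,0.01],[0.04,-0.93,0,0,0,0.01],[0.04,-0.93,0,0,0,0.01]]'
python3 - <<'E'
from h import *
im,d,p,T=cam('wrist');W=cloud(d,p,T)
s=env.sense();print(s['ee_pos'],s['tcp_rot'][2])
m=blob(W,(.45,.002),.075,.008,.03);save('w6',im)
v,u=np.nonzero(m);print(u.min(),u.max(),v.min(),v.max())
E
```

```text
ee_pos: [0.4391, 0.2775, 0.1214]
ee_pos: [0.4423, 0.1849, 0.1217]
ee_pos: [0.4455, 0.0922, 0.1217]
time: 8.15
ee_pos: [0.4498, 0.0025, 0.1218]
tcp_rot: [-3.141, -0.0, 1.569]
ft_force: [-0.2, 0.2, -0.8]
width: 0.0361
gripper_force: 0.0
[0.44977132 0.00328145 0.12188458] 1.5707938318929957
2814 rect [0.4483 0.0012 0.1348 0.016 ] 89.7 mean [0.4483 0.0061 0.0132]
264 284 125 286
```

```bash
M="python3 -m creep"
$M '[[-0.015,-0.02,-0.5,0,0,0],[-0.015,-0.02,-0.75,0,0,0],[-0.015,-0.02,-0.9,0,0,0],[-0.015,-0.02,-0.98,0,0,0],[-0.015,-0.02,-1,0,0,0]]'
$M '[[0,0,-0.04,0,0,0],[0,0,-0.07,0,0,0],[0,0,-0.07,0,0,0]]' |grep -E "ee_pos|ft"
$M '[[0,0,0,0,0,0],[0,0,0,0,0,0],[0,0,0,0,0,0],[0,0,0,0,0,0],[0,0,0,0,0,0]]' 0
$M '[[0,0,0.3,0,0,0],[0,0,0.8,0,0,0],[0,0,1,0,0,0],[0,0,1,0,0,0]]'
python3 - <<'E'
from h import *
im,d,p,T=cam('wrist');W=cloud(d,p,T)
s=env.sense();print(s['ee_pos'],s['tcp_rot'][2])
m=blob(W,(.45,.03),.075,.08,.13);save('w7',im)
E
```

```text
time: 8.7
ee_pos: [0.4479, 0.0018, 0.0216]
tcp_rot: [-3.14, -0.0, 1.573]
ft_force: [1.3, -0.0, -0.2]
width: 0.0363
gripper_force: 0.0
ee_pos: [0.4484, 0.0007, 0.0155]
ft_force: [-0.2, -0.6, -0.7]
time: 9.5
ee_pos: [0.4486, 0.0005, 0.016]
tcp_rot: [3.14, -0.0, 1.571]
ft_force: [-0.4, 0.6, 4.7]
width: 0.0131
gripper_force: 59.0
time: 9.9
ee_pos: [0.4498, 0.0005, 0.1186]
tcp_rot: [3.136, 0.0, 1.571]
ft_force: [0.5, -0.7, -0.7]
width: 0.0128
gripper_force: 58.6
[0.4489363  0.00047191 0.11644157] 1.571067653233071
7827 rect [0.4487 0.0114 0.0388 0.1127] 13.3 mean [0.4496 0.0167 0.1167]
```

View pics/w7.png

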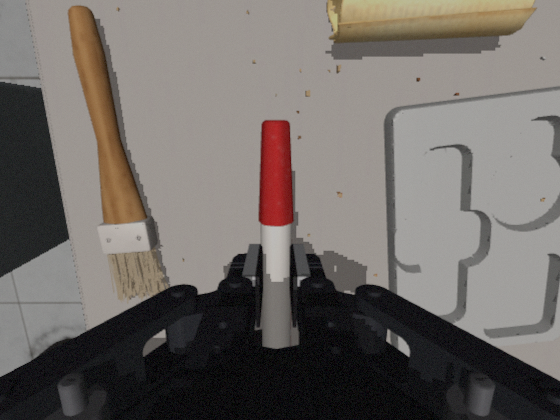

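The pen is held level at (275,230). Now over the dating tray to measure it.

```bash
M="python3 -m creep"
$M '[[0.4,-0.07,0,0,0,0.02],[0.717,-0.14,0,0,0,0.02],[0.717,-0.14,0,0,0,0.022]]' |grep ee_pos
$M '[[0.4,-0.07,0,0,0,0.02],[0.717,-0.14,0,0,0,0.02],[0.717,-0.14,0,0,0,0.022],[0.717,-0.14,0,0,0,0.022]]'
python3 - <<'E'
from h import *
im,d,p,T=cam('wrist');W=cloud(d,p,T);np.savez('w8.npz',W=W,T=T,im=im)
s=env.sense();print(s['ee_pos'],s['tcp_rot'][2]);save('w8',im)
for v in (140,180,220): print(W[v,270:282,2].round(4))
E
```

```text
ee_pos: [0.5215, -0.0141, 0.1126]
time: 10.65
ee_pos: [0.5905, -0.0275, 0.1133]
tcp_rot: [-3.138, -0.001, 1.709]
ft_force: [-0.3, 0.2, -0.1]
width: 0.013
gripper_force: 58.8
[ 0.59025712 -0.02735322  0.11397152] 1.7092557372784505
[0.1102 0.1111 0.1117 0.1109 0.1109 0.1118 0.1119 0.1117 0.111  0.1108
 0.1119 0.1113]
[0.1104 0.11   0.1126 0.1116 0.1127 0.1121 0.1113 0.1103 0.1111 0.1109
 0.1125 0.1123]
[0.1126 0.1127 0.1126 0.1129 0.1128 0.1134 0.1119 0.1134 0.1134 0.1126
 0.1126 0.1127]
```

View pics/w8.png

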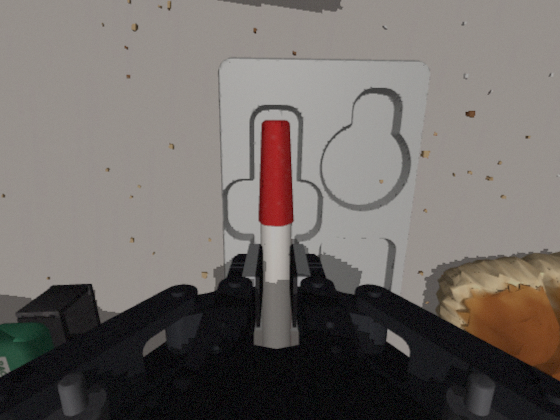

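The trough runs from column 250 to 302 with its end at row ~107, the scoop from 228 to 320, and the tray edges lie at 220 and 429 with the end at row 60. I'm working out the tray frame.

Run:
```python
from h import *
T=np.load('w8.npz')['T'];p=env.camera_params('wrist')
def at(u,v,h):
    r=T[:3,:3]@[(u-p['cx'])/p['fx'],(v-p['cy'])/p['fy'],1];k=(h-T[2,3])/r[2];return (T[:3,3]+k*r)[:2]
a=np.radians(7.8);Rm=np.array([[np.cos(a),-np.sin(a)],[np.sin(a),np.cos(a)]])
c=[.625,-.023]
for n,q in dict(L=(220,90),TL=(240,60),TR=(410,61),Rr=(428,80),trtop=(276,106),tl=(250,140),tr=(302,140),sl=(228,210),sr=(320,210),bl=(353,105),br=(403,105),cl=(320,160),cr=(410,160),cbot=(360,210)).items():
    print(n,(Rm.T@(at(*q,.014)-c)*1000).round(1))
```

```text
L [-74.3  89.9]
TL [-59.7 109.2]
TR [ 56.6 108.7]
Rr [70.4 96.6]
trtop [-35.   79.3]
tl [-54.   55.7]
tr [-16.   55.8]
sl [-72.1   2.7]
sr [-0.9  2.8]
bl [19.5 80.1]
br [54.9 80.1]
cl [-2.3 41.3]
cr [64.3 41.4]
cbot [30.1  2.9]
```

```bash
M="python3 -m creep"
$M '[[0,0,-0.4,0,0,0],[0,0,-0.7,0,0,0],[0,0,-0.8,0,0,0],[0,0,-0.87,0,0,0],[0,0,-0.91,0,0,0],[0,0,-0.925,0,0,0],[0,0,-0.925,0,0,0]]'
$M '[[0,0,0,0,0,0],[0,0,0,0,0,0],[0,0,0,0,0,0]]' 0.4
$M '[[0,0,0.2,0,0,0],[0,0,0.6,0,0,0],[0,0,1,0,0,0],[0,0,1,0,0,0]]'
python3 - <<'E'
from h import *
im,d,p,T=cam('wrist');W=cloud(d,p,T)
save('w9',im);print(env.sense()['ee_pos'])
E
```

```text
time: 11.4
ee_pos: [0.592, -0.0275, 0.0238]
tcp_rot: [3.14, 0.0, 1.709]
ft_force: [-0.4, 0.4, -0.7]
width: 0.0128
gripper_force: 58.8
time: 11.7
ee_pos: [0.5917, -0.0275, 0.0231]
tcp_rot: [3.141, 0.0, 1.709]
ft_force: [0.4, -0.2, 0.2]
width: 0.0339
gripper_force: 0.0
time: 12.1
ee_pos: [0.594, -0.0276, 0.1291]
tcp_rot: [3.133, 0.002, 1.709]
ft_force: [0.1, -0.5, 0.1]
width: 0.0343
gripper_force: 0.0
[ 0.59317843 -0.02756173  0.12620306]
```

View pics/w9.png

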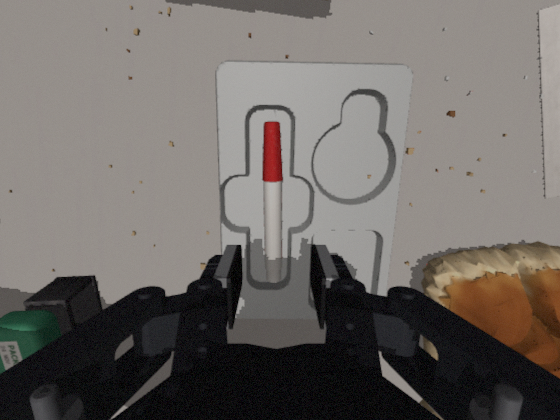

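The pen lies in the trough at (272,190). Next, the stamp.

```bash
M="python3 -m creep"
$M '[[-0.4,-0.29,0.1,0,0,0.009],[-0.826,-0.59,0.2,0,0,0.009],[-0.826,-0.59,0.2,0,0,0.009]]' 0.75|grep ee_pos
$M '[[-0.4,-0.29,0,0,0,0.009],[-0.826,-0.59,0,0,0,0.009],[-0.826,-0.59,0,0,0,0.009],[-0.826,-0.59,0,0,0,0.009]]'
python3 - <<'E'
from h import *
im,d,p,T=cam('wrist');W=cloud(d,p,T);np.savez('w10.npz',W=W,T=T,im=im)
s=env.sense();print(s['ee_pos'],s['tcp_rot'][2]);save('w10',im)
m=blob(W,(.428,-.146),.05,.06,.09)
v,u=np.nonzero(m);print(u.min(),u.max(),v.min(),v.max())
E
```

```text
ee_pos: [0.5058, -0.0884, 0.1432]
time: 12.85
ee_pos: [0.426, -0.1459, 0.1424]
tcp_rot: [3.141, -0.0, 1.764]
ft_force: [0.1, 0.3, -0.5]
width: 0.0634
gripper_force: 0.0
[ 0.42664648 -0.14544306  0.14239795] 1.765147380311512
4577 rect [ 0.4257 -0.1461  0.04    0.0554] 10.4 mean [ 0.4251 -0.1433  0.078 ]
246 305 182 264
```

```bash
M="python3 -m creep"
$M '[[-0.01,-0.01,-0.3,0,0,0],[-0.01,-0.01,-0.6,0,0,0],[-0.01,-0.01,-0.75,0,0,0],[-0.01,-0.01,-0.8,0,0,0],[-0.01,-0.01,-0.8,0,0,0]]'
$M '[[0,0,0,0,0,0],[0,0,0,0,0,0],[0,0,0,0,0,0],[0,0,0,0,0,0],[0,0,0,0,0,0]]' 0.25
$M '[[0,0,0.2,0,0,0],[0,0,0.5,0,0,0],[0,0,0.6,0,0,0],[0,0,0.6,0,0,0]]'
python3 - <<'E'
from h import *
im,d,p,T=cam('wrist');W=cloud(d,p,T)
s=env.sense();print(s['ee_pos'],s['tcp_rot'][2]);save('w11',im)
blob(W,(.4257,-.14),.06,.12,.15)
E
```

```text
time: 13.4
ee_pos: [0.4257, -0.146, 0.0626]
tcp_rot: [-3.141, -0.0, 1.767]
ft_force: [0.2, -0.1, 0.8]
width: 0.0645
gripper_force: 0.0
time: 13.9
ee_pos: [0.4263, -0.1467, 0.0644]
tcp_rot: [3.139, 0.001, 1.766]
ft_force: [0.1, 0.4, 5.9]
width: 0.0381
gripper_force: 60.9
time: 14.3
ee_pos: [0.4263, -0.1468, 0.1244]
tcp_rot: [3.139, 0.002, 1.766]
ft_force: [0.3, -0.2, -1.3]
width: 0.0381
gripper_force: 60.5
[ 0.42562927 -0.14658963  0.12287017] 1.765913819841488
12816 rect [ 0.4261 -0.1458  0.0593  0.0574] 60.1 mean [ 0.4251 -0.1414  0.1378]
```

View pics/w11.png

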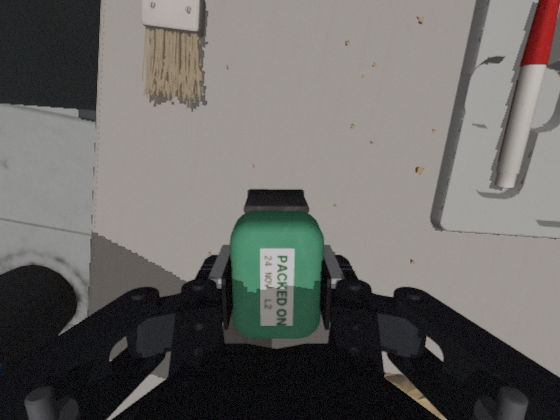

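The stamp is held square, with its cap at (276,275). Before placing it I'm checking the clearance to the pastry behind the stamp well.

Run:
```python
from h import *
W=np.load('top.npz')['W']; 
for x0 in np.arange(.66,.84,.02):
    print(x0.round(2),[int(1000*np.nanmax(np.r_[0,W[...,2][(W[...,0]>x0)&(W[...,0]<x0+.02)&(W[...,1]>y0)&(W[...,1]<y0+.02)]])) for y0 in np.arange(-.24,.06,.02)])
```

```text
0.66 [6, 9, 8, 6, 7, 19, 18, 10, 11, 12, 21, 18, 11, 15, 18]
0.68 [4, 6, 4, 7, 5, 17, 16, 21, 21, 20, 19, 18, 22, 16, 18]
0.7 [6, 5, 5, 6, 4, 13, 18, 16, 17, 19, 6, 5, 7, 5, 5]
0.72 [257, 4, 8, 6, 7, 7, 37, 54, 54, 47, 6, 7, 6, 7, 3]
0.74 [278, 260, 189, 28, 47, 53, 61, 70, 73, 64, 9, 6, 8, 5, 7]
0.76 [287, 280, 259, 202, 70, 74, 68, 75, 76, 66, 37, 4, 5, 5, 8]
0.78 [290, 288, 279, 258, 116, 77, 74, 74, 73, 61, 43, 6, 5, 6, 8]
0.8 [288, 287, 278, 264, 123, 74, 75, 76, 75, 75, 53, 9, 6, 5, 7]
0.82 [287, 282, 278, 262, 111, 75, 77, 70, 76, 74, 61, 4, 8, 14, 15]
```

```bash
M="python3 -m creep"
$M '[[0.4,0.11,0,0,0,-0.006],[0.8,0.23,0,0,0,-0.006],[0.8,0.23,0,0,0,-0.006]]' |grep ee_pos
$M '[[0.4,0.11,0,0,0,-0.006],[0.8,0.23,0,0,0,-0.006],[0.8,0.23,0,0,0,-0.006]]' |grep ee_pos
$M '[[0.4,0.11,0,0,0,-0.006],[0.8,0.23,0,0,0,-0.006],[0.8,0.23,0,0,0,-0.006],[0.8,0.23,0,0,0,-0.006],[0.8,0.23,0,0,0,-0.006]]'
python3 - <<'E'
from h import *
im,d,p,T=cam('wrist');W=cloud(d,p,T);np.savez('w12.npz',W=W,T=T,im=im)
s=env.sense();print(s['ee_pos'],s['tcp_rot'][2]);save('w12',im)
blob(W,(.6235,-.023),.13,.007,.03)
E
```

```text
ee_pos: [0.5078, -0.1222, 0.1199]
ee_pos: [0.5874, -0.0992, 0.1192]
time: 15.45
ee_pos: [0.6641, -0.0779, 0.1224]
tcp_rot: [-3.14, -0.0, 1.709]
ft_force: [0.2, 0.3, -1.0]
width: 0.0376
gripper_force: 61.3
[ 0.66418116 -0.07797752  0.12303208] 1.7089464143755162
23457 rect [ 0.6227 -0.0317  0.1493  0.1987] 7.0 mean [ 0.6148 -0.0145  0.0128]
```

View pics/w12.png

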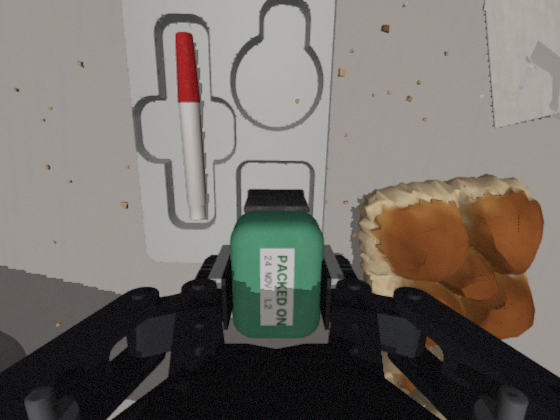

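The stamp well (columns 238–313, far edge at row 160) is centred under the stamp, so I'm lowering it.

```bash
M="python3 -m creep"
$M '[[0,0,-0.25,0,0,0],[0,0,-0.38,0,0,0],[0,0,-0.44,0,0,0],[0,0,-0.48,0,0,0],[0,0,-0.51,0,0,0],[0,0,-0.52,0,0,0],[0,0,-0.52,0,0,0]]'
$M '[[0,0,0,0,0,0],[0,0,0,0,0,0],[0,0,0,0,0,0]]' 0.65
$M '[[0,0,0.1,0,0,0],[0,0,0.4,0,0,0],[0,0,0.8,0,0,0],[0,0,0.8,0,0,0]]'
python3 - <<'E'
from h import *
im,d,p,T=cam('wrist');W=cloud(d,p,T)
s=env.sense();print(s['ee_pos'],s['tcp_rot'][2]);save('w13',im)
blob(W,(.665,-.078),.05,.06,.11)
E
```

```text
time: 16.2
ee_pos: [0.6655, -0.0775, 0.0712]
tcp_rot: [3.141, 0.0, 1.709]
ft_force: [0.1, 0.4, -1.4]
width: 0.0383
gripper_force: 61.3
time: 16.5
ee_pos: [0.6655, -0.0775, 0.0711]
tcp_rot: [3.141, 0.0, 1.71]
ft_force: [0.4, -0.2, 0.6]
width: 0.0557
gripper_force: 0.0
time: 16.9
ee_pos: [0.6674, -0.0777, 0.1581]
tcp_rot: [3.133, 0.002, 1.709]
ft_force: [1.6, 0.3, 0.9]
width: 0.0559
gripper_force: 0.0
[ 0.66680906 -0.07765058  0.15520457] 1.7094310217820794
4198 rect [ 0.6651 -0.0771  0.0402  0.0558] 7.4 mean [ 0.6648 -0.0742  0.0829]
```

The stamp stands in its well, with the cap top at about 83–85 mm and aligned. Next the counter, after a check of the pastry heights around it.

```bash
python3 - <<'E'
from h import *
W=np.load('top.npz')['W']
print([round(y,2) for y in np.arange(-.52,-.1,.03)])
for x0 in np.arange(.3,.7,.03):
    print(x0.round(2),[int(1000*np.nanmax(np.r_[0,W[...,2][(W[...,0]>x0)&(W[...,0]<x0+.03)&(W[...,1]>y0)&(W[...,1]<y0+.03)]])) for y0 in np.arange(-.52,-.1,.03)])
E
M="python3 -m creep"
$M '[[-0.4,0,0.2,0,0,0],[-0.9,-0.1,0.4,0,0,0],[-0.9,-0.1,0.4,0,0,0]]' |grep ee_pos
$M '[[-0.4,-0.2,0,0,0,0],[-0.9,-0.4,0,0,0,0],[-0.9,-0.4,0,0,0,0]]' |grep ee_pos
```

```text
[np.float64(-0.52), np.float64(-0.49), np.float64(-0.46), np.float64(-0.43), np.float64(-0.4), np.float64(-0.37), np.float64(-0.34), np.float64(-0.31), np.float64(-0.28), np.float64(-0.25), np.float64(-0.22), np.float64(-0.19), np.float64(-0.16), np.float64(-0.13), np.float64(-0.1)]
0.3 [45, 44, 5, 8, 7, 8, 4, 5, 6, 6, 6, 6, 7, 6, 18]
0.33 [46, 45, 5, 5, 6, 5, 5, 5, 8, 6, 7, 8, 5, 5, 18]
0.36 [45, 43, 6, 23, 23, 6, 6, 110, 112, 104, 5, 6, 7, 7, 6]
0.39 [7, 9, 7, 31, 31, 16, 5, 118, 120, 118, 6, 81, 84, 83, 5]
0.42 [98, 8, 5, 26, 28, 5, 6, 117, 119, 114, 9, 86, 86, 82, 6]
0.45 [115, 6, 6, 5, 6, 6, 3, 5, 6, 9, 5, 76, 77, 6, 8]
0.48 [117, 4, 8, 8, 93, 102, 7, 7, 6, 5, 4, 7, 7, 6, 6]
0.51 [6, 7, 6, 193, 197, 192, 117, 9, 6, 7, 5, 6, 6, 6, 7]
0.54 [7, 8, 4, 213, 218, 214, 212, 194, 5, 7, 7, 6, 18, 18, 21]
0.57 [5, 7, 0, 219, 224, 223, 221, 212, 110, 6, 5, 9, 21, 20, 20]
0.6 [5, 7, 191, 223, 228, 217, 215, 213, 7, 6, 6, 7, 17, 22, 19]
0.63 [6, 5, 181, 204, 212, 216, 214, 207, 7, 8, 7, 6, 10, 21, 18]
0.66 [8, 6, 39, 273, 275, 267, 251, 7, 10, 6, 9, 6, 8, 19, 10]
0.69 [5, 6, 201, 281, 298, 294, 284, 276, 7, 6, 6, 7, 5, 18, 21]
ee_pos: [0.5724, -0.088, 0.1936]
ee_pos: [0.4815, -0.1285, 0.1906]
```

```bash
M="python3 -m creep"
$M '[[-0.35,-0.3,0,0,0,0],[-0.6,-0.8,0,0,0,0],[-0.6,-0.8,0,0,0,0]]' |grep ee_pos
$M '[[-0.1,-0.45,0,0,0,0],[-0.1,-0.92,0,0,0,0],[-0.1,-0.92,0,0,0,0]]' |grep ee_pos
$M '[[0,-0.45,0,0,0,0],[0,-0.92,0,0,0,0],[0,-0.92,0,0,0,0],[0,-0.92,0,0,0,0]]' |grep ee_pos
python3 - <<'E'
from h import *
im,d,p,T=cam('wrist');W=cloud(d,p,T);np.savez('w14.npz',W=W,T=T,im=im)
s=env.sense();print(s['ee_pos'],s['tcp_rot'][2],s['joints']);save('w14',im)
m=blob(W,(.41,-.395),.05,.017,.04)
v,u=np.nonzero(m);print(u.min(),u.max(),v.min(),v.max())
c=im[max(0,v.mean()-100).__int__():int(v.mean()+100),int(u.mean()-130):int(u.mean()+130)];save('w14c',cv2.resize(c,None,fx=2.5,fy=2.5));print(int(v.mean()-100),int(u.mean()-130))
E
```

```text
ee_pos: [0.4238, -0.2105, 0.1908]
ee_pos: [0.4155, -0.3033, 0.1897]
ee_pos: [0.4157, -0.3915, 0.1897]
[ 0.41578421 -0.39078215  0.19018667] 1.7094619066178085 [-7.54616754e-01  1.24240232e-01  1.15615826e-01  1.56348370e+00
  4.30674563e-04  6.77513396e-01]
1508 rect [ 0.4067 -0.3949  0.0429  0.0431] 8.6 mean [ 0.4069 -0.394   0.0241]
245 288 174 217
95 136
```

View pics/w14c.png

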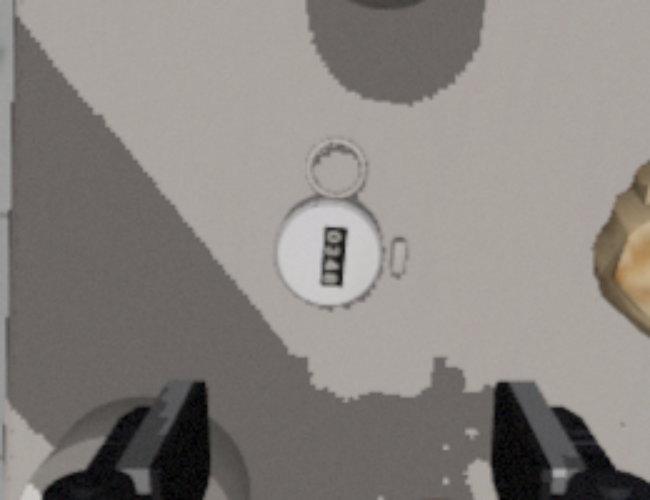

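In the crop the drum is at (331,251), the ring at (337,167) and the lever at (400,257). I'm computing the counter's yaw.

Run:
```python
from h import *
T=np.load('w14.npz')['T'];p=env.camera_params('wrist')
def at(u,v,h):
    u=136+u/2.5;v=95+v/2.5
    r=T[:3,:3]@[(u-p['cx'])/p['fx'],(v-p['cy'])/p['fy'],1];k=(h-T[2,3])/r[2];return (T[:3,3]+k*r)[:2]
d=at(331,251,.025)
for n,q,h in (('drum',(331,251),.025),('ring0',(337,167),.002),('ring12',(337,167),.012),('ringfar',(337,138),.006),('lev5',(400,257),.005),('lev12',(400,257),.012)):
    w=at(*q,h);e=w-d;print(n,w.round(4),np.linalg.norm(e).round(4),np.degrees(np.arctan2(e[1],e[0])).round(1))
```

```text
drum [ 0.4085 -0.3931] 0.0 0.0
ring0 [ 0.4065 -0.3629] 0.0303 93.8
ring12 [ 0.4065 -0.3617] 0.0314 93.7
ringfar [ 0.4049 -0.3509] 0.0423 94.8
lev5 [ 0.4377 -0.3962] 0.0293 -6.2
lev12 [ 0.437  -0.3947] 0.0285 -3.2
```

```bash
M="python3 -m creep"
$M '[[-0.08,-0.03,-0.4,0,0,0.228],[-0.08,-0.03,-0.9,0,0,0.228],[-0.08,-0.03,-0.9,0,0,0.228],[-0.08,-0.03,-0.9,0,0,0.228],[-0.08,-0.03,-0.9,0,0,0.228],[-0.08,-0.03,-0.9,0,0,0.228]]' 0.75 |grep -E "ee_pos|rot"
python3 - <<'E'
from h import *
im,d,p,T=cam('wrist');W=cloud(d,p,T);np.savez('w15.npz',W=W,T=T,im=im)
s=env.sense();print(s['ee_pos'],s['tcp_rot'][2]);save('w15',im)
m=blob(W,(.409,-.394),.04,.016,.04)
E
```

```text
ee_pos: [0.408, -0.393, 0.1012]
tcp_rot: [3.141, 0.0, 2.429]
[ 0.40796633 -0.39327772  0.10126324] 2.4247287222285747
2882 rect [ 0.407  -0.3951  0.0435  0.0435] 6.8 mean [ 0.406  -0.3942  0.0241]
```

```bash
M="python3 -m creep"
$M '[[-0.01,-0.015,-0.3,0,0,0],[-0.01,-0.015,-0.6,0,0,0],[-0.01,-0.015,-0.74,0,0,0],[-0.01,-0.015,-0.79,0,0,0],[-0.01,-0.015,-0.79,0,0,0]]'
$M '[[0,0,0,0,0,0],[0,0,0,0,0,0],[0,0,0,0,0,0],[0,0,0,0,0,0],[0,0,0,0,0,0]]' 0.3
$M '[[0,0,0.3,0,0,0],[0,0,0.8,0,0,0],[0,0,1,0,0,0],[0,0,1,0,0,0]]'
python3 - <<'E'
from h import *
im,d,p,T=cam('wrist');W=cloud(d,p,T);np.savez('w16.npz',W=W,T=T,im=im)
s=env.sense();print(s['ee_pos'],s['tcp_rot'][2]);save('w16',im)
E
```

```text
time: 19.75
ee_pos: [0.4065, -0.3957, 0.022]
tcp_rot: [3.142, -0.0, 2.425]
ft_force: [0.5, 0.2, -0.4]
width: 0.0641
gripper_force: 0.0
time: 20.25
ee_pos: [0.4072, -0.3967, 0.0239]
tcp_rot: [-3.142, 0.003, 2.425]
ft_force: [-0.9, 0.6, 6.0]
width: 0.0417
gripper_force: 60.6
time: 20.65
ee_pos: [0.4078, -0.3974, 0.1267]
tcp_rot: [-3.141, 0.007, 2.425]
ft_force: [0.9, 0.8, -0.6]
width: 0.0414
gripper_force: 60.8
[ 0.40713472 -0.39678344  0.12410329] 2.425450895699288
```

View pics/w16.png

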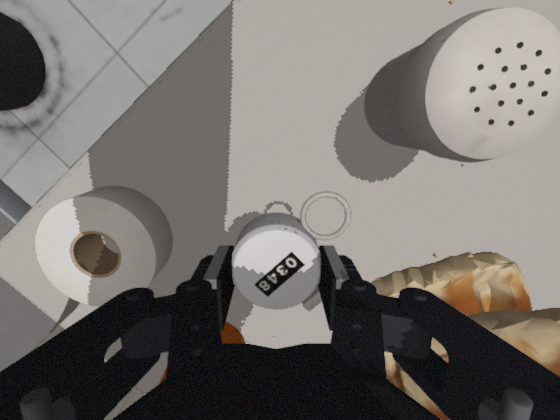

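The counter is held with the drum at (277,260), the ring at (326,215) and the label turned about 45° to the hand. I've now used all 14 views, so from here I check by numbers. First, the held yaw.

Run:
```python
from h import *
z=np.load('w16.npz');T=z['T'];im=z['im'];W=z['W'];p=env.camera_params('wrist')
def at(u,v,h):
    r=T[:3,:3]@[(u-p['cx'])/p['fx'],(v-p['cy'])/p['fy'],1];k=(h-T[2,3])/r[2];return (T[:3,3]+k*r)[:2]
m=blob(W,(.407,-.397),.03,.118,.135)
m=((W[...,2]>.118)&(W[...,2]<.133)).astype(np.uint8)
d=at(277,260,.1255);print('drum',d)
for h in (.102,.106,.112):
    w=at(326,215,h);e=w-d;print(w.round(4),np.linalg.norm(e).round(4),np.degrees(np.arctan2(e[1],e[0])).round(1))
g=im[235:300,240:315].astype(int).sum(2)<150  # label (dark)
n,l,s,c=cv2.connectedComponentsWithStats(g.astype(np.uint8))
for k in range(1,n):
    if s[k,4]>60:
        v,u=np.nonzero(l==k);q=np.array([at(a+240,b+235,.1255) for a,b in zip(u,v)],np.float32)
        print(s[k],cv2.minAreaRect(q))
print(W[258:264,270:285,2].mean())
```

```text
7249 rect [ 0.4054 -0.3976  0.0564  0.0431] 35.4 mean [ 0.4057 -0.3951  0.1267]
drum [ 0.40414115 -0.393345  ]
[ 0.41   -0.3642] 0.0297 78.6
[ 0.4086 -0.3639] 0.0298 81.3
[ 0.4066 -0.3635] 0.0299 85.3
[ 15  18  48  43 458] ((0.41032880544662476, -0.3976922035217285), (0.008600671775639057, 0.023408176377415657), 2.268059730529785)
0.12712626121008938
```

```bash
M="python3 -m creep"
$M '[[0,0,0.4,0,0,0],[-0.05,0.2,0.8,0,0,0],[-0.1,0.6,0.8,0,0,0],[-0.1,0.9,0.8,0,0,0]]' |grep ee_pos
$M '[[0,0.5,0,0,0,0],[0,0.95,0,0,0,0]]' |grep ee_pos
$M '[[0.3,0.4,0,0,0,0],[0.7,0.7,0,0,0,0],[0.8,0.7,0,0,0,0]]' |grep ee_pos
$M '[[0.3,0.3,0,0,0,0],[0.6,0.6,0,0,0,0],[0.9,0.8,0,0,0,0]]' |grep ee_pos
$M '[[0.3,0.3,-0.1,0,0,0.031],[0.6,0.6,-0.2,0,0,0.031],[0.855,0.783,-0.5,0,0,0.031],[0.855,0.783,-0.7,0,0,0.031],[0.855,0.783,-0.7,0,0,0.031],[0.855,0.783,-0.7,0,0,0.031]]'
python3 - <<'E'
from h import *
im,d,p,T=cam('wrist');W=cloud(d,p,T);np.savez('w17.npz',W=W,T=T,im=im)
s=env.sense();print(s['ee_pos'],s['tcp_rot'][2],s['joints'][[0,5]]);save('w17',im)
def at(u,v,h):
    r=T[:3,:3]@[(u-p['cx'])/p['fx'],(v-p['cy'])/p['fy'],1];k=(h-T[2,3])/r[2];return (T[:3,3]+k*r)[:2]
zt=s['ee_pos'][2]+.0015
g=im[235:310,240:325].astype(int).sum(2)<150
n,l,st,c=cv2.connectedComponentsWithStats(g.astype(np.uint8))
for k in range(1,n):
    if st[k,4]>60:
        v,u=np.nonzero(l==k);q=np.array([at(a+240,b+235,zt) for a,b in zip(u,v)],np.float32);print(st[k],cv2.minAreaRect(q))
# tray top outline and well: points at tray-top level
a=np.radians(7.8);Rm=np.array([[np.cos(a),-np.sin(a)],[np.sin(a),np.cos(a)]])
Q=(W[...,:2]-[.6235,-.023])@Rm*1000;Z=W[...,2]
t=env.grab_frame('top')
low=(Z>.001)&(Z<.0085)&(Q[...,0]>-70)&(Q[...,0]<70)&(Q[...,1]<104)&(Q[...,1]>-20)
for n,mm in (('bay',low&(Q[...,1]>70)&(Q[...,0]>5)),('well',low&(Q[...,1]<60)&(Q[...,0]>-5)),('edge',(Z>.01)&(Z<.02)&(Q[...,1]>60)&(abs(Q[...,0])<90))):
    if mm.sum()>5: print(n,mm.sum(),np.percentile(Q[mm],[1,50,99],axis=0).round(1).tolist())
E
```

```text
ee_pos: [0.3959, -0.3049, 0.2019]
ee_pos: [0.3956, -0.2093, 0.2004]
ee_pos: [0.4784, -0.1375, 0.2004]
ee_pos: [0.5669, -0.0596, 0.2006]
time: 22.5
ee_pos: [0.6512, 0.0167, 0.1313]
tcp_rot: [-3.14, -0.001, 2.523]
ft_force: [-1.0, 0.4, 0.8]
width: 0.0411
gripper_force: 61.2
[0.65166889 0.01659411 0.13264217] 2.5222885003453763 [0.02550737 0.64481148]
[ 78  11   7  62 269] ((0.6644508838653564, 0.03284502029418945), (0.0027762034442275763, 0.030888041481375694), 56.80669021606445)
[ 15  18  49  43 515] ((0.6519486308097839, 0.017992302775382996), (0.008449245244264603, 0.02307303622364998), 8.170415878295898)
bay 789 [[23.2, 70.2], [38.5, 79.2], [54.0, 89.3]]
well 2966 [[-4.5, -13.0], [21.8, 37.9], [60.8, 59.4]]
edge 10096 [[-72.9, 60.8], [-11.9, 91.2], [71.1, 154.2]]
```

The bay centre measures about x=38 in the tray frame. I'm checking the ring and lever against that directly, using depth.

Run:
```python
from h import *
for f,tcp,a,z0 in (('w17',(.6517,.0166),7.8,.109),('w16',(.4071,-.3968),2.3,.1005)):
    z=np.load(f+'.npz');W=z['W'];a=np.radians(a);Rm=np.array([[np.cos(a),-np.sin(a)],[np.sin(a),np.cos(a)]])
    Q=(W[...,:2]-tcp)@Rm*1000;Z=W[...,2];r=np.hypot(Q[...,0],Q[...,1])
    d=(Z>z0+.022)&(Z<z0+.03)&(r<30);an=np.degrees(np.arctan2(Q[...,1],Q[...,0]))
    # drum top circle from points on camera side excl. fingers
    print(f,'drum',np.percentile(Q[d],[1,50,99],axis=0).round(1).tolist())
    m=(Z>z0-.004)&(Z<z0+.021)&(r>23)&(r<52)
    v,u=np.nonzero(m&(an>55)&(an<125));q=Q[v,u]
    if len(q): print('ring',len(q),np.percentile(q,[0,50,100],axis=0).round(1).tolist(),'z',(np.median(Z[v,u])-z0).round(4),'circle',cv2.minEnclosingCircle(q.astype(np.float32)),'px',u.min(),u.max(),v.min(),v.max())
    m2=m&(an>-25)&(an<25)
    if m2.sum(): print('lever',m2.sum(),np.median(Q[m2],0).round(1),np.median(an[m2]).round(1))
z=np.load('w17.npz')
W=z['W'];a=np.radians(7.8);Rm=np.array([[np.cos(a),-np.sin(a)],[np.sin(a),np.cos(a)]]);Q=(W[...,:2]-[.6235,-.023])@Rm*1000;Z=W[...,2]
for y0 in range(50,92,4):
    m=(Q[...,1]>y0)&(Q[...,1]<y0+4)&(Z>0)&(Z<.0085)&(Q[...,0]>-3)&(Q[...,0]<72);print(y0,m.sum(),np.percentile(Q[m][:,0],[3,97]).round(1) if m.sum() else '')
```

```text
w17 drum [[-24.8, -18.6], [-1.8, 1.4], [18.2, 25.0]]
ring 808 [[-13.6, 19.0], [-0.7, 33.1], [17.0, 45.6]] z 0.0109 circle ((0.2404850572347641, 29.19851303100586), 16.810991287231445) px 286 350 192 257
lever 246 [26.3 -0. ] -0.1
w16 drum [[-23.0, -19.8], [-1.6, 1.5], [19.6, 23.6]]
ring 687 [[-12.3, 21.8], [-1.1, 34.9], [12.2, 44.7]] z 0.0145 circle ((0.008878934197127819, 32.105186462402344), 12.867944717407227) px 300 350 192 246
lever 245 [27.4 -0.8] -1.8
50 271 [ 7.4 59.9]
54 241 [ 9.7 57.1]
58 210 [13.4 54. ]
62 176 [18.5 54.1]
66 151 [23.6 50. ]
70 161 [23.4 50.9]
74 179 [23.9 53.9]
78 183 [24.  53.6]
82 160 [25.9 52.3]
86 105 [28.8 49. ]
90 1 [35. 35.]
```

Ring and lever fit the label yaw. The ring sits about 11 mm up the drum and is centred about 38 in the bay, so I shift 2 mm in x, turn −3° and lower.

```bash
M="python3 -m creep"
$M '[[0.022,0.003,-0.4,0,0,-0.017],[0.022,0.003,-0.7,0,0,-0.017],[0.022,0.003,-0.85,0,0,-0.017],[0.022,0.003,-0.92,0,0,-0.017],[0.022,0.003,-0.97,0,0,-0.017],[0.022,0.003,-0.97,0,0,-0.017]]'
$M '[[0,0,-0.02,0,0,0],[0,0,-0.05,0,0,0],[0,0,-0.05,0,0,0]]'
```

```text
time: 23.2
ee_pos: [0.6545, 0.0176, 0.0358]
tcp_rot: [3.141, 0.001, 2.47]
ft_force: [0.6, -0.1, -0.2]
width: 0.0411
gripper_force: 61.2
time: 23.5
ee_pos: [0.6545, 0.0177, 0.0302]
tcp_rot: [3.141, 0.001, 2.47]
ft_force: [0.7, 0.3, 0.5]
width: 0.0411
gripper_force: 61.3
```

```bash
M="python3 -m creep"
$M '[[0,0,-0.01,0,0,0],[0,0,-0.01,0,0,0]]' | grep -E "ee_pos|ft"
$M '[[0,0,0,0,0,0],[0,0,0,0,0,0],[0,0,0,0,0,0]]' 0.7
$M '[[0,0,0.1,0,0,0],[0,0,0.5,0,0,0],[0,0,1,0,0,0],[0,0,1,0,0,0]]' | grep ee_pos
python3 - <<'E'
from h import *
im,d,p,T=cam('wrist');W=cloud(d,p,T);np.savez('w18.npz',W=W,T=T,im=im);save('w18',im)
a=np.radians(7.8);Rm=np.array([[np.cos(a),-np.sin(a)],[np.sin(a),np.cos(a)]])
Q=(W[...,:2]-[.6235,-.023])@Rm*1000;Z=W[...,2]
m=(Z>.024)&(Z<.04)&(np.hypot(Q[...,0]-36,Q[...,1]-35)<30);q=Q[m]
print('drum',m.sum(),cv2.minEnclosingCircle(q.astype(np.float32)),np.median(q,0),'z',np.median(Z[m]))
A=np.c_[q/1000,np.ones(len(q))];print('tilt',np.linalg.lstsq(A,Z[m],rcond=None)[0])
# label yaw
g=(im.astype(int).sum(2)<150)&m
n,l,st,c=cv2.connectedComponentsWithStats(g.astype(np.uint8))
k=1+st[1:,4].argmax();print('label',st[k],cv2.minAreaRect(Q[l==k].astype(np.float32)))
m=(Z>.012)&(Z<.03)&(Q[...,1]>60)&(Q[...,1]<85)&(Q[...,0]>20)&(Q[...,0]<58)
print('bay',np.percentile(Z[(Q[...,1]>60)&(Q[...,1]<86)&(Q[...,0]>26)&(Q[...,0]<50)],[5,25,50,75,90,98]))
E
```

```text
ee_pos: [0.6543, 0.0178, 0.0297]
ft_force: [-1.8, 0.8, 5.3]
time: 24.0
ee_pos: [0.6539, 0.0176, 0.0286]
tcp_rot: [-3.141, -0.0, 2.47]
ft_force: [-0.1, -0.3, -0.0]
width: 0.0595
gripper_force: 0.0
ee_pos: [0.6568, 0.0177, 0.1375]
drum 2270 ((39.6262092590332, 36.737300872802734), 26.143659591674805) [34.44808251 37.44521334] z 0.029875362200959016
tilt [ 0.03536372 -0.01247982  0.02896337]
label [265 195  23  25 105] ((37.381103515625, 36.890716552734375), (22.503524780273438, 7.588522911071777), 86.64414978027344)
bay [0.00438554 0.20044763 0.21050259 0.22039744 0.22505213 0.22777009]
```

The counter is seated: drum top at 29.9 mm, nearly level, yaw within 4°. Last is the dredger. I'm approaching from above with the gripper fully open.

```bash
M="python3 -m creep"
$M '[[-0.1,0,0.4,0,0,-0.03],[-0.5,-0.2,0.7,0,0,-0.1],[-0.9,-0.4,0.7,0,0,-0.1],[-0.9,-0.4,0.7,0,0,-0.1]]' 1 |grep ee_pos
$M '[[-0.4,-0.3,0,0,0,-0.04],[-0.9,-0.6,0,0,0,-0.1],[-0.9,-0.6,0,0,0,-0.1]]' |grep ee_pos
$M '[[-0.3,-0.4,0,0,0,-0.04],[-0.6,-0.9,0,0,0,-0.086],[-0.6,-0.9,0,0,0,-0.086]]' |grep ee_pos
$M '[[0,-0.4,0,0,0,0],[0,-0.92,0,0,0,0],[0,-0.92,0,0,0,0],[0,-0.92,0,0,0,0]]'
python3 - <<'E'
from h import *
im,d,p,T=cam('wrist');W=cloud(d,p,T);np.savez('w19.npz',W=W,T=T,im=im);save('w19',im)
s=env.sense();print(s['ee_pos'],s['tcp_rot'][2])
print(env.boxes_of('wrist','sugar_dredger'))
m=blob(W,(.414,-.265),.06,.095,.13);print('colour',np.median(im[m],0));print(cv2.minEnclosingCircle(W[m][:,:2].astype(np.float32)))
E
```

```text
ee_pos: [0.56, -0.024, 0.1996]
ee_pos: [0.4708, -0.0839, 0.1986]
ee_pos: [0.4122, -0.1751, 0.1987]
time: 25.85
ee_pos: [0.4142, -0.2649, 0.198]
tcp_rot: [-3.141, -0.001, 1.57]
ft_force: [-0.4, 0.4, 0.0]
width: 0.0855
gripper_force: 0.0
[ 0.41426021 -0.26405405  0.19822689] 1.5714705800566966
[{'at': [275.0, 208.4], 'p': 0.84}]
6177 rect [ 0.4121 -0.2649  0.0675  0.0678] 45.0 mean [ 0.4121 -0.2621  0.1101]
colour [170. 164. 159.]
((0.4121580719947815, -0.26612725853919983), 0.03542065992951393)
```

It's the grey one, at (0.412, −0.265) and 35 mm in radius. Descending to grip.

```bash
M="python3 -m creep"
$M '[[-0.02,-0.01,-0.2,0,0,0],[-0.02,-0.01,-0.4,0,0,0],[-0.02,-0.01,-0.6,0,0,0],[-0.02,-0.01,-0.8,0,0,0],[-0.02,-0.01,-0.9,0,0,0],[-0.02,-0.01,-0.9,0,0,0]]'
$M '[[0,0,-0.15,0,0,0],[0,0,-0.3,0,0,0],[0,0,-0.4,0,0,0],[0,0,-0.4,0,0,0]]' | grep -E "ee_pos|ft"
$M '[[0,0,0,0,0,0],[0,0,0,0,0,0],[0,0,0,0,0,0],[0,0,0,0,0,0]]' 0.6
$M '[[0,0,0.05,0,0,0],[0,0,0.15,0,0,0],[0,0,0.15,0,0,0]]'
```

```text
time: 26.55
ee_pos: [0.4118, -0.264, 0.1078]
tcp_rot: [-3.14, -0.001, 1.573]
ft_force: [0.2, 0.4, 0.1]
width: 0.0862
gripper_force: 0.0
ee_pos: [0.4112, -0.2648, 0.0669]
ft_force: [-0.6, -0.2, -0.2]
time: 27.35
ee_pos: [0.4124, -0.2657, 0.0696]
tcp_rot: [3.141, 0.001, 1.571]
ft_force: [-0.7, -0.5, 4.7]
width: 0.0656
gripper_force: 67.4
time: 27.65
ee_pos: [0.4125, -0.2657, 0.0852]
tcp_rot: [3.14, 0.001, 1.571]
ft_force: [1.2, -0.4, -3.2]
width: 0.0658
gripper_force: 67.4
```

Gripped and carrying about 0.33 kg. Lifting, then moving gently to the dusting tray.

```bash
M="python3 -m creep"
$M '[[0,0,0.2,0,0,0],[0,0,0.45,0,0,0],[0,0,0.7,0,0,0],[0,0,0.8,0,0,0],[0,0.1,0.8,0,0,0],[0.05,0.3,0.8,0,0,0],[0.05,0.6,0.8,0,0,0],[0.05,0.87,0.8,0,0,0]]' |grep -E "ee_pos|width"
$M '[[0,0.3,0,0,0,0],[0.02,0.6,0,0,0,0],[0.05,0.88,0,0,0,0]]' |grep ee_pos
$M '[[0,0.3,0,0,0,0],[0.02,0.6,0,0,0,0],[0.05,0.88,0,0,0,0]]' |grep ee_pos
$M '[[0,0.3,0,0,0,0],[0.05,0.6,0,0,0,0],[0.1,0.88,0,0,0,0]]' |grep ee_pos
$M '[[0.05,0.3,0,0,0,0],[0.1,0.6,0,0,0,0],[0.2,0.87,0,0,0,0]]' |grep ee_pos
$M '[[0.05,0.3,0,0,0,0],[0.12,0.6,0,0,0,0],[0.2,0.8,0,0,0,0],[0.21,0.87,0,0,0,0],[0.21,0.87,0,0,0,0],[0.21,0.87,0,0,0,0]]'
python3 - <<'E'
from h import *
im,d,p,T=cam('wrist');W=cloud(d,p,T);np.savez('w20.npz',W=W,T=T,im=im);save('w20',im)
s=env.sense();print(s['ee_pos'],s['tcp_rot'][2])
a=np.radians(-10);Rm=np.array([[np.cos(a),-np.sin(a)],[np.sin(a),np.cos(a)]]);Q=(W[...,:2]-[.459,.308])@Rm*1000;Z=W[...,2]
m=(Z>.18)&(Z<.23)&(np.hypot(W[...,0]-s['ee_pos'][0],W[...,1]-s['ee_pos'][1])<.034)
print('dome',W[m].mean(0),Z[m].max())
m=(Z>.008)&(Z<.02)&(abs(Q[...,0])<90)&(abs(Q[...,1])<125);print('tray',np.percentile(Q[m],[.5,99.5],axis=0).round(1).tolist())
im,d,p,T=cam('top');W=cloud(d,p,T);Z=W[...,2]
m=blob(W,s['ee_pos'][:2],.06,.15,.24)
blob(W,(.552,.142),.09,.02,.05)
E
```

```text
ee_pos: [0.4163, -0.1767, 0.162]
width: 0.0656
ee_pos: [0.4211, -0.0885, 0.1622]
ee_pos: [0.426, -0.0006, 0.1622]
ee_pos: [0.436, 0.0873, 0.1622]
ee_pos: [0.4558, 0.1743, 0.1622]
time: 30.25
ee_pos: [0.4773, 0.259, 0.1631]
tcp_rot: [-3.14, 0.001, 1.571]
ft_force: [-0.1, -0.0, -3.2]
width: 0.0654
gripper_force: 68.0
[0.47751443 0.2588291  0.16339976] 1.570755954019122
dome [0.47753698 0.27321608 0.20642763] 0.2299994520652385
tray [[-75.3, -105.5], [71.6, 107.8]]
516 rect [0.4774 0.2441 0.0442 0.1159] 88.7 mean [0.4764 0.2408 0.2005]
536 rect [0.5519 0.1404 0.1233 0.0375] 1.3 mean [0.5514 0.1401 0.0313]
```

Run:
```python
from h import *
a=np.radians(-10);Rm=np.array([[np.cos(a),-np.sin(a)],[np.sin(a),np.cos(a)]])
for f in ('w1','top','top4'):
    W=np.load(f+'.npz')['W'];Q=(W[...,:2]-[.459,.308])@Rm*1000;Z=W[...,2]
    m=(Z<.0092)&(Z>-.005)&(np.hypot(Q[...,0]-28,Q[...,1]+45)<46);q=Q[m]
    print(f,m.sum(),np.percentile(q,[1,99],axis=0).round(1).tolist(),q.mean(0).round(1))
```

```text
w1 4276 [[-15.4, -86.5], [67.2, -5.4]] [ 24.5 -45.6]
top 672 [[-12.9, -84.0], [69.1, -2.1]] [ 28.2 -43.1]
top4 663 [[-11.4, -83.8], [68.5, -2.3]] [ 28.7 -43.3]
```

The well centre agrees with the nominal within about 2 mm. Lowering.

```bash
M="python3 -m creep"
$M '[[0.007,0.003,-0.2,0,0,0],[0.007,0.003,-0.4,0,0,0],[0.007,0.003,-0.6,0,0,0],[0.007,0.003,-0.7,0,0,0],[0.007,0.003,-0.78,0,0,0],[0.007,0.003,-0.83,0,0,0],[0.007,0.003,-0.87,0,0,0],[0.007,0.003,-0.87,0,0,0]]'
$M '[[0,0,-0.01,0,0,0],[0,0,-0.015,0,0,0],[0,0,-0.015,0,0,0]]' | grep -E "ee_pos|ft"
```

```text
time: 31.15
ee_pos: [0.4788, 0.2599, 0.0768]
tcp_rot: [3.141, -0.0, 1.571]
ft_force: [-1.2, 0.0, -3.5]
width: 0.0654
gripper_force: 68.0
ee_pos: [0.4788, 0.26, 0.0755]
ft_force: [0.5, 0.2, -3.6]
```

```bash
M="python3 -m creep"
$M '[[0,0,-0.01,0,0,0],[0,0,-0.01,0,0,0]]' | grep -E "ee_pos|ft"
$M '[[0,0,-0.01,0,0,0],[0,0,-0.01,0,0,0]]' | grep -E "ee_pos|ft"
```

```text
ee_pos: [0.4789, 0.26, 0.0746]
ft_force: [-0.7, 0.4, -1.6]
ee_pos: [0.4789, 0.2601, 0.0746]
ft_force: [-3.8, -1.6, 7.3]
```

Contact came at the height expected for the well floor. Releasing.

```bash
M="python3 -m creep"
$M '[[0,0,0,0,0,0],[0,0,0,0,0,0],[0,0,0,0,0,0],[0,0,0,0,0,0]]' 1
$M '[[0,0,0.2,0,0,0],[0,0,0.4,0,0,0],[0,0,0.7,0,0,0],[0,0,1,0,0,0]]' | grep ee_pos
$M '[[-0.4,0,0.5,0,0,0],[-0.9,0,0.8,0,0,0],[-1,0.5,0.8,0,0,0]]' | grep ee_pos
$M '[[-0.4,0.5,0,0,0,0],[-0.9,0.9,0,0,0,0],[-1,1,0,0,0,0],[-1,1,0,0,0,0]]' | grep ee_pos
python3 - <<'E'
from h import *
im,d,p,T=cam('top');W=cloud(d,p,T);np.savez('top9.npz',W=W,im=im)
def f(n,c,tc,yaw,r,lo,hi):
    m=blob(W,c,r,lo,hi);P=W[m];a=np.radians(yaw);Rm=np.array([[np.cos(a),-np.sin(a)],[np.sin(a),np.cos(a)]])
    print(n,'tray',(np.array(cv2.minAreaRect(P[:,:2].astype(np.float32))[0]-np.array(tc))@Rm*1000).round(1),'zmed',np.median(P[:,2]).round(4))
D=(.6235,-.023);U=(.459,.308)
f('stamp',(.665,-.078),D,7.8,.05,.06,.1)
f('counter',(.653,.017),D,7.8,.035,.0235,.04)
f('pen',(.591,-.0275),D,7.8,.08,.0175,.03)
f('dredger',(.479,.26),U,-10,.05,.1,.14)
f('thermo',(.437,.374),U,-10,.045,.0175,.03)
f('roll',(.552,.142),(.552,.142),0,.09,.015,.05)
cam('scene')
for c in ('top',):
  for n in ('date_stamp','marker_mid','tally_counter','sugar_dredger','probe_thermometer'):
    print(n,[(b['at'],round(b['p'],2),W[int(b['at'][1]),int(b['at'][0])].round(3).tolist()) for b in env.boxes_of(c,n)[:2]])
E
```

```text
time: 32.25
ee_pos: [0.4788, 0.2599, 0.0732]
tcp_rot: [-3.142, 0.0, 1.571]
ft_force: [0.5, -0.3, 0.7]
width: 0.0852
gripper_force: 0.0
ee_pos: [0.4785, 0.2598, 0.174]
ee_pos: [0.3819, 0.3008, 0.256]
ee_pos: [0.2796, 0.4052, 0.2513]
308 rect [ 0.6672 -0.0774  0.0407  0.0556] 7.1 mean [ 0.6657 -0.0775  0.0829]
stamp tray [ 35.9 -59.8] zmed 0.0837
188 rect [0.6554 0.0185 0.0426 0.0411] 71.2 mean [0.6547 0.0181 0.0302]
counter tray [37.2 36.8] zmed 0.0306
104 rect [ 0.5969 -0.0494  0.014   0.0884] 8.5 mean [ 0.5968 -0.0472  0.0201]
pen tray [-30.  -22.5] zmed 0.0195
554 rect [0.4808 0.2571 0.0681 0.0691] 87.1 mean [0.4803 0.2551 0.1148]
dredger tray [ 30.3 -46.3] zmed 0.1157
205 rect [0.4395 0.3731 0.0724 0.0257] 80.1 mean [0.4392 0.3717 0.0218]
thermo tray [-30.5  60.8] zmed 0.0213
565 rect [0.5524 0.141  0.124  0.0382] 1.4 mean [0.5516 0.1397 0.0306]
roll tray [ 0.4 -1. ] zmed 0.0312
date_stamp [([260.8, 189.9], 0.66, [0.617, -0.024, 0.005])]
marker_mid [([263.1, 195.9], 0.68, [0.598, -0.033, 0.013]), ([201.5, 211.1], 0.51, [0.556, 0.14, 0.036])]
tally_counter [([242.5, 174.6], 0.68, [0.658, 0.024, 0.028])]
sugar_dredger [([451.8, 228.8], 0.89, [0.482, -0.527, 0.113]), ([154.2, 237.4], 0.79, [0.483, 0.252, 0.115])]
probe_thermometer [([121.4, 253.6], 0.76, [0.446, 0.372, 0.019]), ([282.5, 168.1], 0.52, [0.66, -0.09, 0.088])]
```

All good so far; only the pen's y extent was cut by the height threshold. I'm checking it from its ends in the w12 picture, at red cap tip (185,35) and white end (199,219).

Run:
```python
from h import *
T=np.load('w12.npz')['T'];p=env.camera_params('wrist')
def at(u,v,h):
    r=T[:3,:3]@[(u-p['cx'])/p['fx'],(v-p['cy'])/p['fy'],1];k=(h-T[2,3])/r[2];return (T[:3,3]+k*r)[:2]
a=np.radians(7.8);Rm=np.array([[np.cos(a),-np.sin(a)],[np.sin(a),np.cos(a)]])
A,B=[((at(*q,.015)-[.6235,-.023])@Rm*1000) for q in ((185,34),(199,219))];print(A,B,(A+B)/2)
W=np.load('top9.npz')['W'];im=np.load('top9.npz')['im'].astype(int);Q=(W[...,:2]-[.6235,-.023])@Rm*1000
n=(abs(Q[...,0]+33)<12)&(abs(Q[...,1])<80);red=n&(im[...,0]>im[...,1]+40);wh=n&(im.min(2)>190)
for m in (red,wh): print(m.sum(),np.percentile(Q[m],[0,100],axis=0).round(1).tolist() if m.any() else '')
print(np.median(im[n],0))
s=env.sense();print(s['time'],s['qvel'].round(3))
```

```text
[-30.54372799  67.02676472] [-29.43918093 -67.3787983 ] [-29.99145446  -0.17601679]
68 [[-37.1, 25.2], [-22.9, 66.6]]
0 
[114.  111.5 108. ]
33.7 [0.001 0.001 0.001 0.    0.003 0.001]
```

The pen is centred (y −0.2 mm, length 134 mm), lying straight and in the trough. Handing in.

```bash
python3 -c "
from bench import env
print(env.hand_in())"
```

```text
the job is handed in; nothing more can be done
None
```

I placed all five items in their own wells and handed the job in at about 34 s; the last camera check put every one inside its tolerance. The dredger stayed upright, the wafer roll did not measurably move, and hand-in returned no verdict.

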